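# Lock the canister in its stand with the retaining rod

## Task

Lock the lidded canister into its stand. First raise the canister's folded-down bail until it stands upright; then lay the loose steel rod in the two V-shaped rests, let go of it there, and push it lengthwise through both bearing blocks and on under the raised bail, until its front end stands out about 3 cm beyond the bail. Leave the rod lying in both blocks with the bail still up over it, keep the canister upright in its seat and leave the other things on the table alone.

Things in the scene. Friction and masses are not known exactly. Their poses are not given: they have to be found in the camera images.
- stand: fixed stand: dark steel base plate 350x90x10 mm on the table, all its fittings in one line. Origin: centre of its underside; x points from the V rests through the bearing blocks to the canister, z up. The rod's line is y = 0, z = 92 mm. Along x (mm): V rests at -155 and -55, blocks at 5 and 75, canister seat at 130.
- rest_far (a point): rod's line over the outer V rest (stand x = -155 mm). Each rest is 16 mm long in x on a post 34 mm wide (foot 28x60 mm, up to z = 18), with a 90-degree V open upward: top edges 3 mm below the rod's line and 10 mm to either side. A rod lying in both rests is exactly on the rod's line.
- rest_near (a point): rod's line over the inner V rest (stand x = -55 mm), like the other; 84 mm are free between the two rests.
- hole_1 (a point): centre of the first bearing block's hole (stand x = 5 mm). Each block is 20 mm long in x, 50 mm wide, top at z = 117 mm; the through hole, along x, is 21 mm wide with mouths chamfered 3 mm.
- hole_2 (a point): centre of the second bearing block's hole (stand x = 75 mm), like the first.
- seat (a point): centre of the canister seat, on the top of the base plate (stand frame x = 130, y = 0, z = 10 mm); a ring 8 mm high and 82 mm across surrounds it.
- canister: loose lidded steel canister, 64 mm across (lid 67), 60 mm high, 0.6 kg, standing in the seat ring with about 3 mm play. Origin: centre of its underside; z up; its x axis points roughly along the stand's x axis. The bail's pivots are on two ear bosses at y = +-31 to 42 mm, 50 mm above its underside.
- bail (a joint): angle of the canister's U-shaped wire bail (5 mm wire, 84 mm wide; hinge along the canister's y, 50 mm above its underside), rad: 0 = level, pointing along the canister's +x, away from the blocks; 1.57 = upright; stops 0 and 2.1. Starts at 0.25 to 0.6. Light friction (0.4 N at the grip) holds it where it is left. The rod passes under it within 0.5 rad of upright.
- bail_grip (a point): centre of the round black grip sleeve in the middle of the bail, 14 mm thick and 50 mm long along the canister's y axis, 62 mm from the bail's pivot axis.
- rod: loose plain round steel rod, 18 mm thick, 200 mm long, both ends alike with a 4 mm chamfer, about 0.3 kg, lying on the table between the robot and the stand. Origin: its middle, on its axis; x along the rod (either end may go first). It lies roughly parallel to the stand.
- mallet: wooden-handled mallet, 256x72x50 mm, lying behind the stand; origin at the centre of its underside. A bystander.
- spring_unit: upright coil-spring unit, 65 mm across, 147 mm high; origin at the centre of its underside. A bystander.
- piston: upright white piston on a black-edged foot, 65 mm across, 103 mm high; origin at the centre of its underside. A bystander.

How it is judged:
By the outcome, as a careful person would: the job done as asked, in the order asked, and still so for the second after the job is handed in, with the robot touching nothing.
It also fails if it takes over 59 s, if anything falls off the work surface, if the arm or the gripper's body presses on something with over 40 N, if the wrist force passes 120 N, or if a joint passes its speed limit or range.

## Robot

A 6-joint arm with a two-finger parallel gripper is mounted at the origin on a cart in front of the work surface, level with it; the furniture and walls round the work are solid. World frame = base frame: x ahead of the robot, y to its left, z up, the work surface at z = 0. Lengths are in m, angles in rad, forces in N, time in s.
With the tool pointing down it reaches from about 0.35 to 0.975 m from the base axis. Payload 7.1 kg.
Tool frame: the origin (TCP) lies at the very end of the fingers, on their centre line; the grasp point (between the pads) lies 19 mm behind it; z points along the fingers, y is the direction in which the jaws open and shut (so a half turn about z gives the same grasp; the last joint's range is limited). The gripper opens to 88 mm and grips with 3 to 60 N. Pads are 20 mm wide; open, the fingers measure 115 mm over their backs; the gripper's body (75 mm by 178 mm) begins 61 mm behind the grasp point.
Start: joints at [1.234, 0.423, 1.63, -0, 1.089, -0.019], TCP at [0.195, 0.594, 0.223] pointing down, gripper open.
Joint ranges: [-3, 3], [-0.9, 2.11], [0.09, 2.58], [-1.31, 4.45], [0.11, 2.69], [-2.54, 2.54]. Speed limits (rad/s): [2.39, 2.39, 3.01, 3.14, 3.14, 3.14].

## Interface

Orientations are given as a unit quaternion [x, y, z, w].
In Python, from plant import robot gives the robot as it stands. The module is installed in compiled form; this text tells all that it offers.
- The arm moves only by the shell command python3 -m inch 'ROWS' [OPENING]. ROWS is JSON, a list that holds one entry, the list of rows, each a list of 6 numbers: the shift along the tool's x, y, z in m, then the turn, a rotation vector about the tool's x, y, z in rad. A call has 1 to 20 rows; each row shifts and turns the commanded pose from where the row before left it, along the tool's axes as they then stand; what a row does not reach is not made up. A row lasts 1/10 s, in which the tool goes at most 50 mm and 8.59 degrees, less where a joint would pass 70% of its speed; a pose out of reach is approached as far as the arm can. A call is refused whole if a number of a shift passes 0.05 or a number of a turn 0.15, either way. A call with a gripper value outside its range is refused whole. OPENING is the opening in per cent of the stroke, from 0 (shut) to 100 (fully open), set as the call begins (- or left out, the last holds). The fingers move at their own pace and stop on an object; the grip force is fixed at half the most. Time passes only in rows, so rows that do not move let the fingers close. It gives the time, the measured TCP pose, the force and the opening at its end, in the units of the state.
- robot.get_obs(): the state, without advancing time (a new reading comes with each control period).
- robot.get_image(name): name is "side" or "top"; returns a dict with "color" (400x640x3 uint8, red, green, blue), "intrinsics" (3x3 intrinsics, pixels), "R" (3x3) and "t" (3): a world point X has camera coordinates R X + t. Camera axes: x right, y down, z forward; pixel columns grow to the right and rows downward; lengths in m; the calibration is good to about 2 mm. A picture is of the moment at which its call begins. There is no depth.
- robot.close_job(): hands the job in, once; it reports no verdict.
The state is a dict: "clock": time; "qpos": joint angles; "qvel": joint speeds; "tau": joint torques, N m; "position": TCP position; "eef_rot": TCP orientation; "contact_force": force on the tool from outside, world axes, zero at the start; "wrist_torque": the same for the moment, N m; "opening": finger opening in m.
Only numpy, scipy, OpenCV 4.12 (cv2) and the standard library are available. Lean on these libraries where they do the work, as an engineer would, in place of code of your own. Each camera call takes 0.05 s, during which the arm holds its last target.

## Working session

There is one attempt and no reset: what is moved stays moved. The work goes in short steps, Python scripts to look and compute and a shell command to move; the robot and the scene stay as the last step left them, time stands still between calls to the robot, and variables do not carry over. Pictures are saved under pics/ and viewed, and the job is handed in when it is done.

```bash
mkdir -p pics; ls
python3 - <<'E'
from plant import robot
import cv2,numpy as np
print(robot.get_obs())
for n in("side","top"):
    i=robot.get_image(n); cv2.imwrite(f"pics/{n}0.png",i["color"][:,:,::-1])
    print(n,i["intrinsics"],i["R"],i["t"], -i["R"].T@i["t"])
E
```

```text
pics
{'clock': 0.0, 'qpos': array([ 1.23400296e+00,  4.23860599e-01,  1.63066714e+00, -2.13341726e-05,
        1.08859563e+00, -1.90113743e-02]), 'qvel': array([ 3.43365909e-04, -5.28272306e-05,  6.22170534e-05,  7.28625196e-04,
       -5.41111831e-05,  1.07440202e-04]), 'tau': array([-9.60303842e-04, -5.44608700e+01, -2.73681074e+01,  6.43412699e-02,
        2.25659413e-02, -1.00455575e-04]), 'position': array([0.19509504, 0.59319498, 0.22189834]), 'eef_rot': array([ 1.58218332e-01,  9.87403855e-01, -7.54949545e-04, -1.26143901e-04]), 'contact_force': array([ 0.27664868, -0.43256328, -1.12232732]), 'wrist_torque': array([-0.00859108,  0.00914307,  0.03708833]), 'opening': 0.08777359056502215}
side [[505.64304962   0.         328.18963015]
 [  0.         505.64304962 199.09422653]
 [  0.           0.           1.        ]] [[ 0.90926762 -0.41617298  0.00569703]
 [-0.33272246 -0.73502965 -0.59078522]
 [ 0.25005633  0.53528634 -0.80680875]] [-0.5444134   0.23803293  1.26153754] [ 0.25876092 -0.7268927   1.1615474 ]
top [[456.48716755   0.         326.05417961]
 [  0.         456.48716755 198.71773918]
 [  0.           0.           1.        ]] [[-0.02196994 -0.99956    -0.01992828]
 [-0.9852699   0.02502851 -0.16916503]
 [ 0.16958937  0.01591819 -0.98538625]] [0.03527475 0.58710917 1.06255646] [0.3990377  0.00365079 1.14704983]
```

View pics/side0.png

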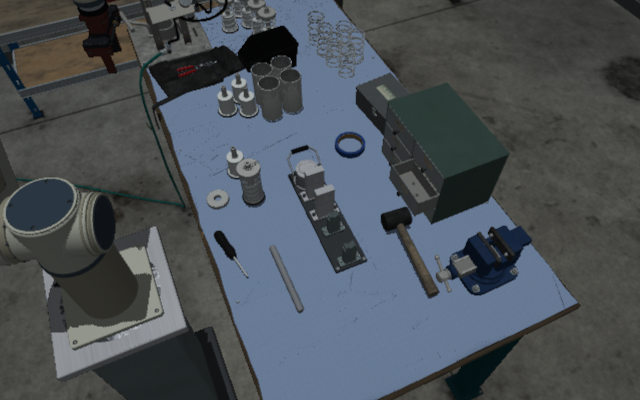

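View pics/top0.png

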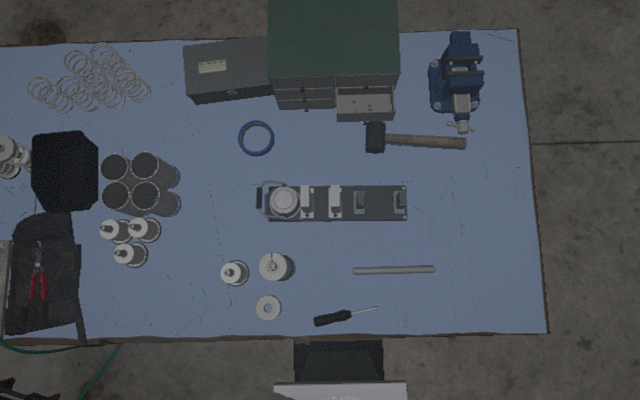

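The two views show the stand, with its x axis running roughly along world +y (left in the top view), and the canister at about (285,200) in top. The rod is at about (395,269) in top and the bail points left at about (260,197). Next I zoom in.

```bash
cat > h.py <<'E'
import numpy as np,cv2
from plant import robot
def cam(n):
    i=robot.get_image(n); return i["color"][:,:,::-1].copy(),i["intrinsics"],i["R"],i["t"]
def ray(c,uv):
    K,R,t=c[1:]; d=R.T@np.linalg.inv(K)@np.array([uv[0],uv[1],1.]); return -R.T@t,d
def onz(c,uv,z):
    o,d=ray(c,uv); return o+d*(z-o[2])/d[2]
def tri(c1,u1,c2,u2):
    o1,d1=ray(c1,u1);o2,d2=ray(c2,u2);d1=d1/np.linalg.norm(d1);d2=d2/np.linalg.norm(d2)
    s=np.linalg.lstsq(np.stack([d1,-d2],1),o2-o1,rcond=None)[0]
    a=o1+s[0]*d1;b=o2+s[1]*d2; return (a+b)/2,np.linalg.norm(a-b)
def proj(c,X):
    K,R,t=c[1:]; p=K@(R@np.asarray(X,float)+t); return p[:2]/p[2]
def crop(c,x0,y0,w,h,s,name):
    im=cv2.resize(c[0][y0:y0+h,x0:x0+w],None,fx=s,fy=s,interpolation=cv2.INTER_CUBIC)
    im=np.clip(im.astype(float)*1.6,0,255).astype(np.uint8); cv2.imwrite(f"pics/{name}.png",im)
E
python3 - <<'E'
from h import *
t=cam("top");s=cam("side")
crop(t,245,170,180,120,4.4,"t1");crop(s,260,135,120,150,4,"s1")
X=robot.get_obs()["position"];print(proj(t,X),proj(s,X))
# rod mask
hsv=cv2.cvtColor(t[0],cv2.COLOR_BGR2HSV)
print(hsv[269,395],hsv[285,395],hsv[200,400])
for nm,c,(x,y,w,h) in(("t",t,(340,255,110,28)),("s",s,(262,238,50,80))):
    hs=cv2.cvtColor(c[0],cv2.COLOR_BGR2HSV)[y:y+h,x:x+w]
    m=(hs[:,:,1]<60).astype(np.uint8)
    n,l,st,ce=cv2.connectedComponentsWithStats(m);k=1+np.argmax(st[1:,4])
    pts=np.argwhere(l==k)[:,::-1].astype(np.float32)+[x,y]
    r=cv2.minAreaRect(pts.astype(np.float32));b=cv2.boxPoints(r);print(nm,st[k],r)
    mu=pts.mean(0);u=np.linalg.svd(pts-mu,full_matrices=False)[2][0];pr=(pts-mu)@u
    e1,e2=mu+u*(pr.min()-.5),mu+u*(pr.max()+.5)
    for e in(e1,e2,mu):print(e,onz(c,e,.009))
E
```

```text
[ 34.19778527 390.3871479 ] [114.36042409  61.46305079]
[100  14 107] [106  72 128] [98 43 72]
t [ 12  10  84  11 662] ((393.49822998046875, 269.9483337402344), (8.960192680358887, 83.157470703125), 88.02507019042969)
[435.54243679 268.47710798] [ 0.41444266 -0.24277427  0.009     ]
[351.43923153 270.88172977] [ 0.41320189 -0.03645834  0.009     ]
[393.63746224 269.67522659] [ 0.41382529 -0.14011735  0.009     ]
s [  7   7  35  67 486] ((286.03765869140625, 277.98284912109375), (72.49827575683594, 6.869128704071045), 65.55604553222656)
[270.76047928 244.55970262] [ 0.41527882 -0.0352081   0.009     ]
[301.27538846 311.42392838] [ 0.41566287 -0.24277335  0.009     ]
[286.21604938 278.42592593] [ 0.41548164 -0.14482223  0.009     ]
```

```bash
sleep 2;ls pics
```

```text
s1.png
side0.png
t1.png
top0.png
```

View pics/t1.png

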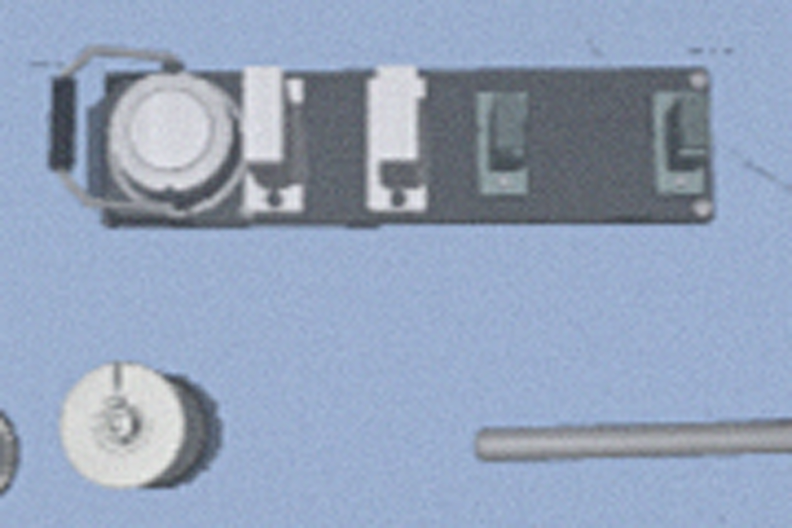

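View pics/s1.png

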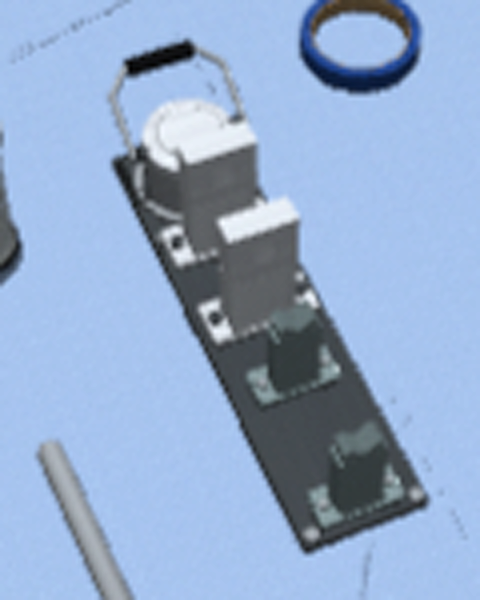

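Run:
```python
from h import *
t=cam("top");s=cam("side")
T=lambda u,v:(245+u/4.4,170+v/4.4); S=lambda u,v:(260+u/4,135+v/4)
for p in[(106,72),(104,222),(712,70),(710,220)]:print("top plate",onz(t,T(*p),.01).round(4))
for p in[(115,160),(303,550),(426,503)]:print("side plate",onz(s,S(*p),.01).round(4))
print("grip",tri(t,T(62,123),s,S(160,57)))
# block tops (z .117) corners
print("blk1 top", [onz(t,T(*p),.117).round(4) for p in[(378,66),(418,66),(378,162),(420,162)]])
print("blk2 top", [onz(t,T(*p),.117).round(4) for p in[(245,66),(284,66),(243,162),(283,162)]])
print("blk1 side", [onz(s,S(*p),.117).round(4) for p in[(218,221),(283,198),(298,217),(232,243)]])
print("lid", onz(t,T(170,125),.07), onz(s,S(188,130),.07))
print("spring", onz(t,T(122,425),.147))
```

```text
top plate [0.6303 0.1663 0.01  ]
top plate [0.543  0.1675 0.01  ]
top plate [ 0.6224 -0.1831  0.01  ]
top plate [ 0.5357 -0.1775  0.01  ]
side plate [0.547 0.164 0.01 ]
side plate [ 0.5366 -0.1819  0.01  ]
side plate [ 0.6237 -0.184   0.01  ]
grip (array([0.58961203, 0.1786798 , 0.08688408]), np.float64(0.004540565893915954))
blk1 top [array([0.6081, 0.0084, 0.117 ]), array([ 0.6075, -0.0125,  0.117 ]), array([0.5573, 0.0096, 0.117 ]), array([ 0.5567, -0.0121,  0.117 ])]
blk2 top [array([0.6099, 0.078 , 0.117 ]), array([0.6093, 0.0576, 0.117 ]), array([0.559 , 0.0797, 0.117 ]), array([0.5585, 0.0589, 0.117 ])]
blk1 side [array([0.562 , 0.0066, 0.117 ]), array([0.6083, 0.0064, 0.117 ]), array([ 0.6106, -0.0118,  0.117 ]), array([ 0.5631, -0.0134,  0.117 ])]
lid [0.58773885 0.12279043 0.07      ] [0.58863731 0.12160826 0.07      ]
spring [0.42449023 0.13895499 0.147     ]
```

Positions held against the given sizes:

| Thing | Measured | Check |
|---|---|---|
| Stand line | x ≈ 0.5835 + 0.0235·y | – |
| Stand origin | y ≈ -0.0075 | block pitch 70 mm, plate 350 mm: agree |
| Bail grip | (0.590, 0.179, 0.087) | radius 62 mm from the pivot, angle about 0.45: agrees |
| Rod centre | (0.4145, -0.140) | length 0.206 m against 0.200 m |

Plan: turn the tool to line up with the stand, shut the fingers, and go to the bail's outer side.

```bash
python3 -m inch '[[[0,0,-0.004,0,0,0.142],[0,0,-0.004,0,0,0.142],[0,0,-0.004,0,0,0.142],[0,0,-0.004,0,0,0.142],[0,0,-0.004,0,0,0.142],[0,0,-0.004,0,0,0.142],[0,0,-0.004,0,0,0.142],[0,0,-0.004,0,0,0.142],[0,0,-0.004,0,0,0.141],[0,0,0,0,0,0]]]' 0
cat > st.py <<'E'
from h import *
from scipy.spatial.transform import Rotation as Ro
o=robot.get_obs();p=o["position"];R=Ro.from_quat(o["eef_rot"]).as_matrix()
print("t",o["clock"],"p",p.round(4),"yaw",np.degrees(np.arctan2(R[1,0],R[0,0])).round(2),"tz",R[:,2].round(4),"F",o["contact_force"].round(1),"op",round(o["opening"],4))
print("stand frame x,y:",round(p[1]+.0075,4),"lateral(world+x)",round(p[0]-.5835-.0235*p[1],4))
import sys
if len(sys.argv)>3:
    g=np.array(list(map(float,sys.argv[1:4]))); print("need tool shift",(R.T@(g-p)).round(4))
E
python3 st.py 0.589 0.215 0.25
```

```text
clock: 1.3
position: [0.1954, 0.594, 0.2592]
eef_rot: [0.716, 0.698, 0.0, -0.0]
contact_force: [0.1, -0.8, -0.7]
opening: 0.0111
t 1.3 p [0.1954 0.594  0.2592] yaw 88.56 tz [ 3.e-04  9.e-04 -1.e+00] F [ 0.1 -0.8 -0.7] op 0.0111
stand frame x,y: 0.6015 lateral(world+x) -0.4021
need tool shift [-0.369  0.403  0.009]
```

```bash
python3 -m inch '[[[-0.0264,0.0288,0,0,0,0],[-0.0264,0.0288,0,0,0,0],[-0.0264,0.0288,0,0,0,0],[-0.0264,0.0288,0,0,0,0],[-0.0264,0.0288,0,0,0,0],[-0.0264,0.0288,0,0,0,0],[-0.0264,0.0288,0,0,0,0],[-0.0264,0.0288,0,0,0,0],[-0.0264,0.0288,0,0,0,0],[-0.0264,0.0288,0,0,0,0],[-0.0264,0.0288,0,0,0,0],[-0.0264,0.0288,0,0,0,0],[-0.0264,0.0288,0,0,0,0],[-0.0264,0.0288,0,0,0,0],[0,0,0,0,0,0]]]'
python3 st.py 0.589 0.215 0.07
```

```text
clock: 2.8
position: [0.5923, 0.2114, 0.2583]
eef_rot: [0.716, 0.699, 0.0, 0.001]
contact_force: [-0.4, 0.3, 0.2]
opening: 0.0006
t 2.8 p [0.5923 0.2114 0.2583] yaw 88.63 tz [ 1.1e-03 -7.0e-04 -1.0e+00] F [-0.4  0.3  0.2] op 0.0006
stand frame x,y: 0.2189 lateral(world+x) 0.0038
need tool shift [ 0.0036 -0.0035  0.1883]
```

```bash
python3 -m inch '[[[0.002,-0.001,0.03,0,0,0],[0.002,-0.001,0.03,0,0,0],[0,-0.001,0.03,0,0,0],[0,0,0.03,0,0,0],[0,0,0.03,0,0,0],[0,0,0.025,0,0,0],[0,0,0.012,0,0,0],[0,0,0,0,0,0]]]'
python3 st.py
python3 - <<'E'
from h import *
t=cam("top");s=cam("side")
crop(t,225,160,120,80,5,"t2");crop(s,265,120,100,80,5,"s2")
a=cv2.imread("pics/t2.png");b=cv2.imread("pics/s2.png");h=400
cv2.imwrite("pics/ts2.png",np.vstack([cv2.resize(a,(420,280)),cv2.resize(b,(420,320))[:320]]))
E
```

```text
clock: 3.6
position: [0.5851, 0.2186, 0.07]
eef_rot: [0.715, 0.699, -0.002, -0.001]
contact_force: [-0.4, -0.2, 0.0]
opening: 0.0004
t 3.6 p [0.5851 0.2186 0.07  ] yaw 88.75 tz [-0.0033 -0.0011 -1.    ] F [-0.4 -0.2  0. ] op 0.0004
stand frame x,y: 0.2261 lateral(world+x) -0.0036
```

View pics/ts2.png

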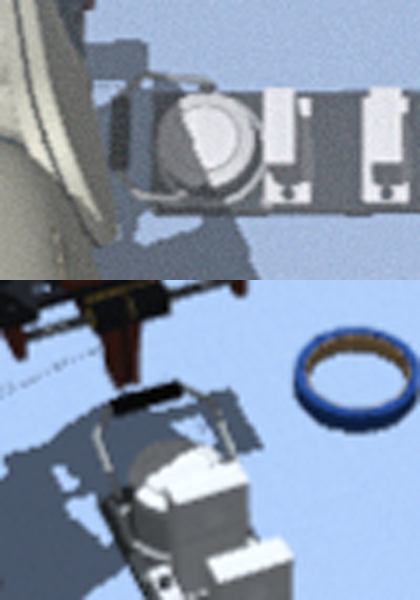

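```bash
python3 -m inch '[[[-0.01,0.004,0,0,0,0],[-0.01,0,0,0,0,0],[-0.004,0,0.000,0,0,0],[-0.003,0,-0.004,0,0,0],[-0.003,0,-0.005,0,0,0],[-0.003,0,-0.005,0,0,0],[-0.003,0,-0.005,0,0,0],[-0.004,0,-0.005,0,0,0],[-0.005,0,-0.005,0,0,0],[-0.005,0,-0.004,0,0,0],[-0.005,0,-0.003,0,0,0],[-0.005,0,-0.002,0,0,0],[0,0,0,0,0,0]]]'
python3 st.py
python3 - <<'E'
from h import *
s=cam("side")
crop(s,265,120,100,80,6,"s3")
E
```

```text
clock: 5.0
position: [0.5888, 0.1575, 0.1096]
eef_rot: [0.716, 0.698, -0.0, -0.0]
contact_force: [-0.3, -0.0, 0.5]
opening: 0.0005
t 5.0 p [0.5888 0.1575 0.1096] yaw 88.59 tz [-8.e-04 -6.e-04 -1.e+00] F [-0.3 -0.   0.5] op 0.0005
stand frame x,y: 0.165 lateral(world+x) 0.0016
```

View pics/s3.png

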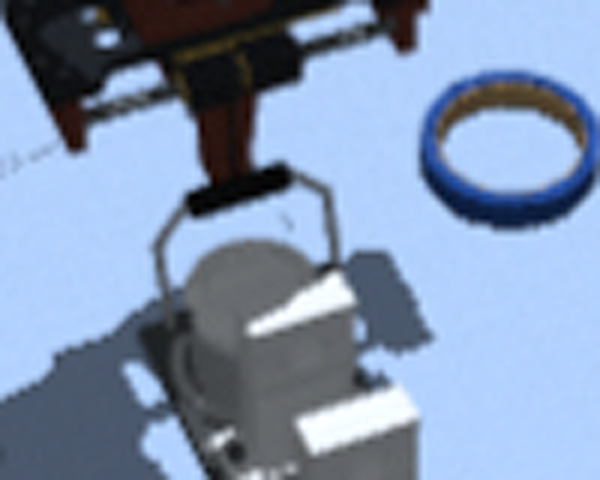

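The sleeve, at crop (238,190), follows the finger and the canister is steady. I continue to upright.

```bash
python3 -m inch '[[[-0.004,0,-0.001,0,0,0],[-0.004,0,0,0,0,0],[-0.004,0,0,0,0,0],[-0.004,0,0,0,0,0],[-0.002,0,0,0,0,0],[0,0,0,0,0,0]]]'
python3 st.py
python3 - <<'E'
from h import *
s=cam("side")
crop(s,265,120,100,80,6,"s4")
E
```

```text
clock: 5.65
position: [0.5886, 0.1401, 0.1106]
eef_rot: [0.716, 0.698, -0.0, -0.0]
contact_force: [0.6, -0.3, 0.2]
opening: 0.0005
t 5.65 p [0.5886 0.1401 0.1106] yaw 88.6 tz [-2.e-04 -2.e-04 -1.e+00] F [ 0.6 -0.3  0.2] op 0.0005
stand frame x,y: 0.1476 lateral(world+x) 0.0018
```

View pics/s4.png

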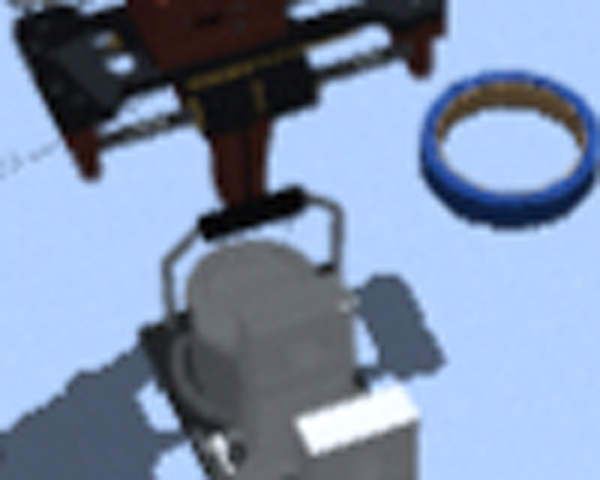

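```bash
python3 -m inch '[[[0.01,0,0,0,0,0],[0.02,0,0,0,0,0],[0.01,0,-0.02,0,0,0],[0,0,-0.04,0,0,0],[0,0,-0.04,0,0,0],[0,0,-0.03,0,0,0],[-0.03,-0.016,-0.01,0,0,0],[-0.03,-0.016,0,0,0,0],[-0.03,-0.016,0,0,0,0],[-0.03,-0.016,0,0,0,0],[-0.03,-0.016,0,0,0,0],[-0.03,-0.016,0,0,0,0],[-0.03,-0.016,0,0,0,0],[-0.03,-0.016,0,0,0,0],[-0.03,-0.016,0,0,0,0],[-0.03,-0.016,0,0,0,0],[0,0,0,0,0,-0.014],[0,0,0,0,0,-0.014]]]' 50
python3 st.py 0.4145 -0.14 0.1
python3 - <<'E'
from h import *
t=cam("top");s=cam("side")
crop(s,265,110,120,100,6,"s5");crop(t,235,150,130,80,6,"t5")
E
```

```text
clock: 7.5
position: [0.4227, -0.1156, 0.2509]
eef_rot: [0.706, 0.708, 0.0, 0.0]
contact_force: [0.4, 0.8, 0.0]
opening: 0.0443
t 7.5 p [ 0.4227 -0.1156  0.2509] yaw 90.19 tz [ 6.e-04  1.e-04 -1.e+00] F [0.4 0.8 0. ] op 0.0443
stand frame x,y: -0.1081 lateral(world+x) -0.1581
need tool shift [-0.0244 -0.0084  0.1509]
```

View pics/s5.png

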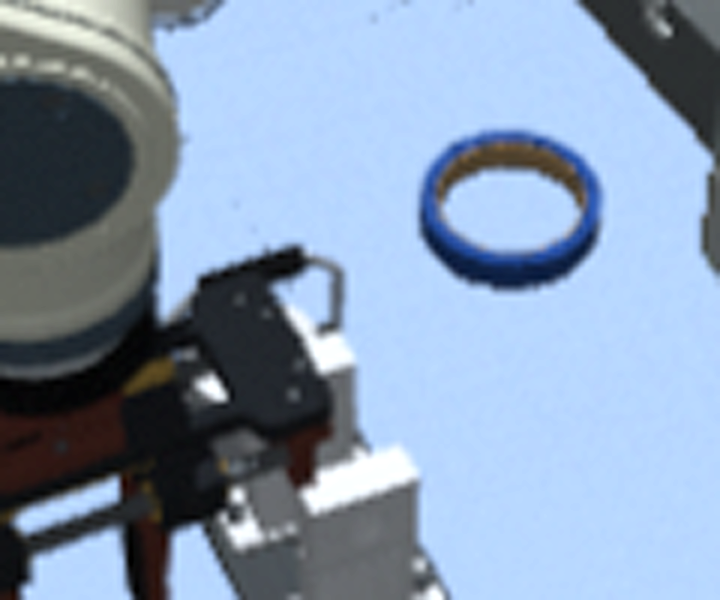

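View pics/t5.png

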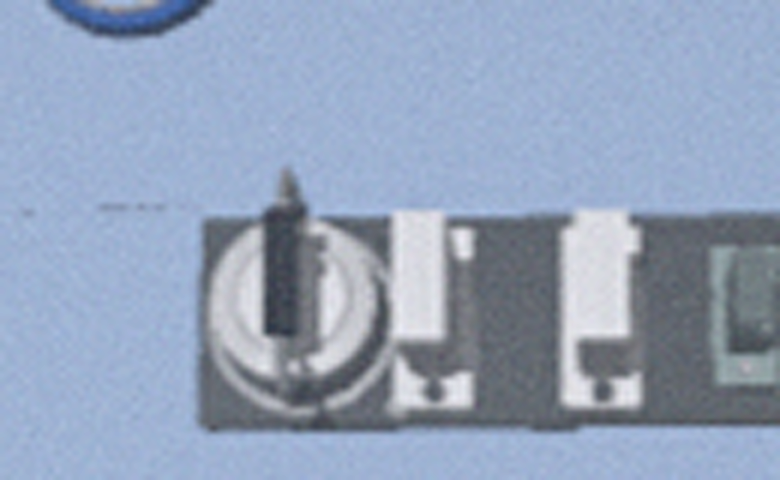

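The bail stands upright over the lid: grip at top-crop (284,270), over the canister's middle. Now down to the rod.

```bash
python3 -m inch '[[[-0.012,-0.004,0.03,0,0,0],[-0.012,-0.004,0.04,0,0,0],[0,0,0.04,0,0,0],[0,0,0.04,0,0,0],[0,0,0.03,0,0,0],[0,0,0.02,0,0,0],[0,0,0,0,0,0]]]'
python3 st.py 0.4145 -0.14 0.003
python3 - <<'E'
from h import *
t=cam("top");c=(282.3,195);print(onz(t,c,.122))
s=cam("side");crop(s,240,210,110,110,5,"s6")
E
```

```text
clock: 8.3
position: [0.4136, -0.138, 0.0484]
eef_rot: [0.705, 0.709, -0.001, -0.002]
contact_force: [-0.0, -0.3, 0.6]
opening: 0.0439
t 8.3 p [ 0.4136 -0.138   0.0484] yaw 90.32 tz [-0.0047  0.0018 -1.    ] F [-0.  -0.3  0.6] op 0.0439
stand frame x,y: -0.1305 lateral(world+x) -0.1667
need tool shift [-0.002   0.0011  0.0454]
[0.58661706 0.12005005 0.122     ]
```

View pics/s6.png

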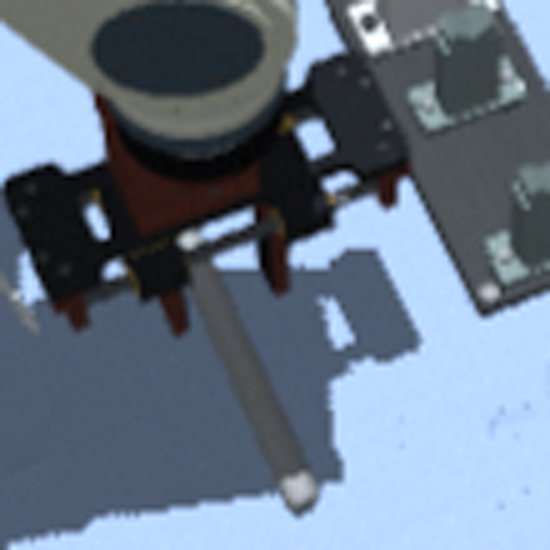

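```bash
python3 -m inch '[[[-0.001,0.001,0.02,0,0,0],[0,0,0.017,0,0,0],[0,0,0.008,0,0,0],[0,0,0,0,0,0]]]'
python3 -m inch '[[[0,0,0,0,0,0],[0,0,0,0,0,0],[0,0,0,0,0,0],[0,0,0,0,0,0],[0,0,0,0,0,0],[0,0,0,0,0,0]]]' 0
python3 st.py
```

```text
clock: 8.8
position: [0.4159, -0.1404, 0.0059]
eef_rot: [0.706, 0.709, 0.0, 0.0]
contact_force: [-0.4, 0.6, -0.5]
opening: 0.0436
clock: 9.4
position: [0.4154, -0.1405, 0.0061]
eef_rot: [0.706, 0.709, -0.0, -0.0]
contact_force: [-2.8, -0.1, 7.1]
opening: 0.0174
t 9.4 p [ 0.4154 -0.1405  0.0061] yaw 90.23 tz [-2.e-04  0.e+00 -1.e+00] F [-2.8 -0.1  7.1] op 0.0174
stand frame x,y: -0.133 lateral(world+x) -0.1648
```

The grip is only 3 mm above the fingertips, so I regrip lower.

```bash
python3 -m inch '[[[0,0,0,0,0,0],[0,0,0,0,0,0],[0,0,0.002,0,0,0],[0,0,0.002,0,0,0],[0,0,0,0,0,0]]]' 40
python3 -m inch '[[[0,0,0,0,0,0],[0,0,0,0,0,0],[0,0,0,0,0,0],[0,0,0,0,0,0],[0,0,0,0,0,0],[0,0,0,0,0,0]]]' 0
python3 st.py
```

```text
clock: 9.9
position: [0.4154, -0.1405, 0.0013]
eef_rot: [0.706, 0.708, -0.0, -0.0]
contact_force: [0.0, 0.8, -0.3]
opening: 0.0353
clock: 10.5
position: [0.4155, -0.1406, 0.0017]
eef_rot: [0.706, 0.709, -0.0, -0.0]
contact_force: [-0.8, -0.3, -0.7]
opening: 0.0173
t 10.5 p [ 0.4155 -0.1406  0.0017] yaw 90.23 tz [-2.e-04  0.e+00 -1.e+00] F [-0.8 -0.3 -0.7] op 0.0173
stand frame x,y: -0.1331 lateral(world+x) -0.1647
```

```bash
python3 -m inch '[[[0,0,-0.01,0,0,0],[0,0,-0.03,0,0,0],[0,0,-0.04,0,0,0],[0,0,-0.04,0,0,0],[0,0,-0.03,0,0,0],[0,0,-0.01,0,0,0.014],[0,0,0,0,0,0.0135],[0.003,0.025,0,0,0,0],[0.003,0.025,0,0,0,0],[0.003,0.025,0,0,0,0],[0.003,0.025,0,0,0,0],[0.003,0.025,0,0,0,0],[0.003,0.025,0,0,0,0],[0,0.013,0,0,0,0],[0,0,0,0,0,0]]]'
python3 st.py 0.5807 -0.1175 0.16
python3 - <<'E'
from h import *
t=cam("top");s=cam("side")
crop(s,270,160,130,130,4.5,"s7");crop(t,320,150,130,90,6,"t7")
E
```

```text
clock: 12.0
position: [0.5793, -0.1262, 0.1597]
eef_rot: [0.715, 0.699, -0.001, -0.001]
contact_force: [-0.8, 0.5, -3.5]
opening: 0.0171
t 12.0 p [ 0.5793 -0.1262  0.1597] yaw 88.67 tz [-2.1e-03  5.0e-04 -1.0e+00] F [-0.8  0.5 -3.5] op 0.0171
stand frame x,y: -0.1187 lateral(world+x) -0.0013
need tool shift [ 0.0088  0.0012 -0.0003]
```

View pics/s7.png

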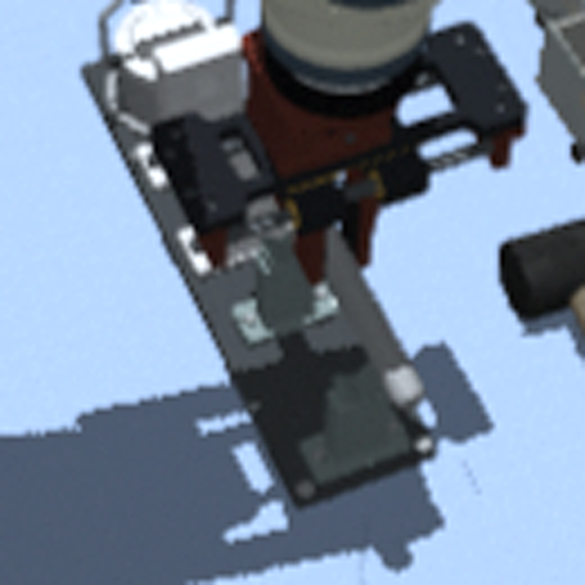

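View pics/t7.png

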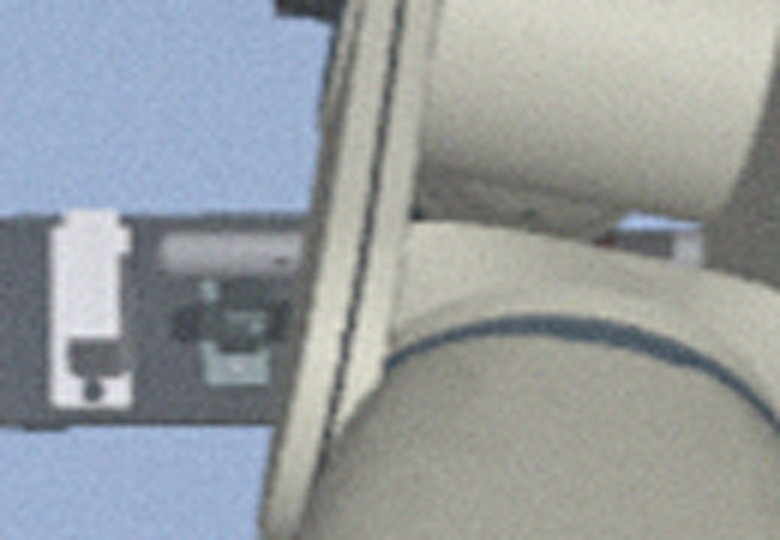

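Run:
```python
from h import *
t=cam("top");s=cam("side")
a=onz(t,(320+160/6,150+252/6),.167);b=onz(t,(320+703/6,150+246/6),.167);print(a,b,np.linalg.norm(a-b))
print("rear side",onz(s,(270+406/4.5,160+386/4.5),.167), tri(t,(320+703/6,150+246/6),s,(270+406/4.5,160+386/4.5)))
```

```text
[ 0.58143709 -0.02582138  0.167     ] [ 0.57859477 -0.22246428  0.167     ] 0.19666343238427972
rear side [ 0.57865925 -0.21741642  0.167     ] (array([ 0.57696065, -0.22083926,  0.17362625]), np.float64(0.0008407251762073761))
```

```bash
python3 -m inch '[[[0.002,0.001,0.02,0,0,0],[0.001,0,0.02,0,0,0],[0,0,0.016,0,0,0],[0,0,0.01,0,0,0],[0,0,0.004,0,0,0],[0,0,0,0,0,0],[0,0,0,0,0,0]]]'
python3 st.py
python3 - <<'E'
from h import *
t=cam("top");s=cam("side")
crop(s,290,180,100,110,5.4,"s8")
E
```

```text
clock: 12.9
position: [0.5804, -0.1236, 0.0924]
eef_rot: [0.715, 0.699, 0.0, 0.0]
contact_force: [-0.0, -0.2, -1.6]
opening: 0.0172
t 12.9 p [ 0.5804 -0.1236  0.0924] yaw 88.64 tz [ 1.e-03 -2.e-04 -1.e+00] F [-0.  -0.2 -1.6] op 0.0172
stand frame x,y: -0.1161 lateral(world+x) -0.0002
```

View pics/s8.png

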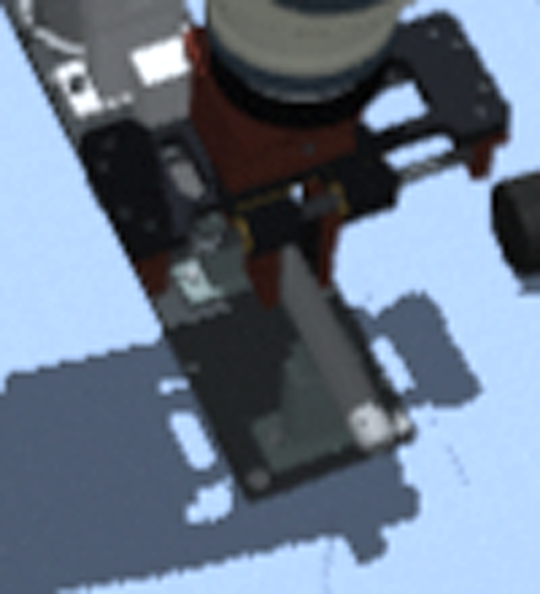

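```bash
python3 -m inch '[[[0,0,0.003,0,0,0],[0,0,0.002,0,0,0],[0,0,0.001,0,0,0],[0,0,0,0,0,0],[0,0,0,0,0,0]]]'
python3 -m inch '[[[0,0,0.001,0,0,0],[0,0,0,0,0,0]]]'
python3 -m inch '[[[0,0,0.001,0,0,0],[0,0,0,0,0,0]]]'
python3 st.py
```

```text
clock: 13.5
position: [0.5806, -0.1235, 0.0859]
eef_rot: [0.715, 0.699, 0.0, 0.0]
contact_force: [1.8, 0.1, -0.8]
opening: 0.0171
clock: 13.7
position: [0.5811, -0.1236, 0.0854]
eef_rot: [0.715, 0.699, 0.001, 0.001]
contact_force: [2.1, -0.0, 3.7]
opening: 0.0174
clock: 13.9
position: [0.5816, -0.1237, 0.0848]
eef_rot: [0.715, 0.699, 0.001, 0.001]
contact_force: [1.8, 1.4, 6.4]
opening: 0.0171
t 13.9 p [ 0.5816 -0.1237  0.0848] yaw 88.65 tz [ 3.2e-03 -6.0e-04 -1.0e+00] F [1.8 1.4 6.4] op 0.0171
stand frame x,y: -0.1162 lateral(world+x) 0.001
```

The rod is seated: 6 N upward at the expected height. Releasing.

```bash
python3 -m inch '[[[0,0,0,0,0,0],[0,0,0,0,0,0],[0,0,0,0,0,0],[0,0,0,0,0,0],[0,0,-0.01,0,0,0],[0,0,-0.03,0,0,0],[0,0,-0.04,0,0,0],[-0.03,0,-0.02,0,0,0],[-0.03,0,0,0,0,0],[-0.03,0,0,0,0,0],[-0.03,0,0,0,0,0],[0,0,0,0,0,0]]]' 50
python3 st.py
python3 - <<'E'
from h import *
t=cam("top");s=cam("side")
crop(s,270,160,120,130,4.5,"s9");crop(t,320,150,130,90,6,"t9")
E
```

```text
clock: 15.1
position: [0.5772, -0.2466, 0.1845]
eef_rot: [0.716, 0.698, -0.0, 0.001]
contact_force: [-0.1, 0.2, 0.4]
opening: 0.0439
t 15.1 p [ 0.5772 -0.2466  0.1845] yaw 88.48 tz [ 0.0012 -0.0013 -1.    ] F [-0.1  0.2  0.4] op 0.0439
stand frame x,y: -0.2391 lateral(world+x) -0.0005
```

View pics/s9.png

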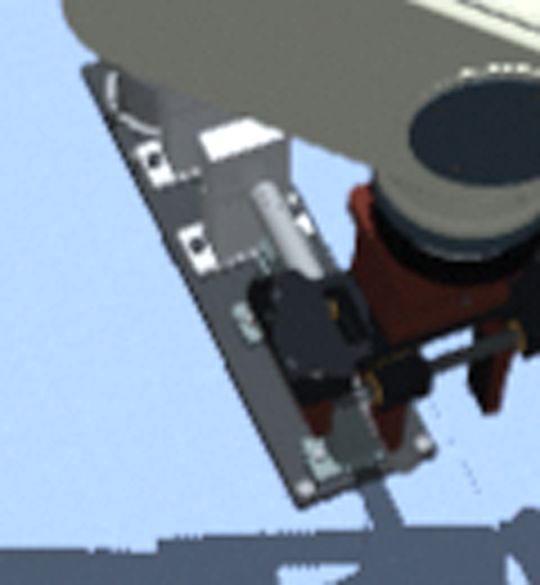

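View pics/t9.png

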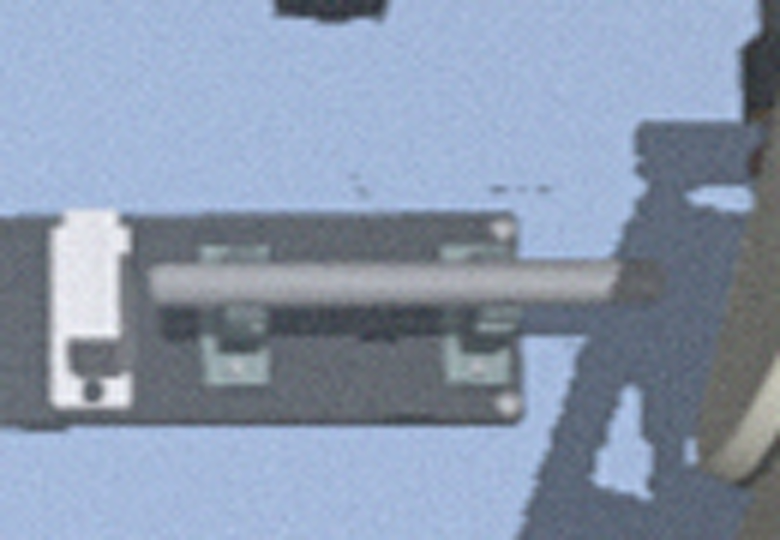

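The rod lies across both rests, ends at top-crop (150,284) and (662,281), and is level with the hole. I measure its ends and axis, then set up the push.

```bash
python3 - <<'E'
from h import *
t=cam("top")
for z in(.092,):
  a=onz(t,(320+150/6,150+284/6),z);b=onz(t,(320+662/6,150+282/6),z);print(a,b,np.linalg.norm(a-b))
  for p in(a,b):print("sx",p[1]+.0075,"lat",p[0]-.5835-.0235*p[1])
E
python3 st.py 0.5787 -0.250 0.092
```

```text
[ 0.58278094 -0.0237963   0.092     ] [ 0.57849936 -0.22298639  0.092     ] 0.1992360958967432
sx -0.01629630203832471 lat -0.00015984977727568218
sx -0.2154863872336393 lat 0.0002395441424577734
t 15.25 p [ 0.577  -0.2429  0.1839] yaw 88.63 tz [-3.e-04  5.e-04 -1.e+00] F [-0.1 -0.3 -0.1] op 0.0442
stand frame x,y: -0.2354 lateral(world+x) -0.0008
need tool shift [-0.0071  0.0019  0.0919]
```

```bash
python3 -m inch '[[[-0.007,0.002,0,0,0,0],[0,0,0,0,0,0],[0,0,0,0,0,0],[0,0,0.03,0,0,0],[0,0,0.03,0,0,0],[0,0,0.02,0,0,0],[0,0,0.012,0,0,0],[0,0,0,0,0,0],[0,0,0,0,0,0]]]' 0
python3 st.py
```

```text
clock: 16.15
position: [0.5796, -0.2505, 0.0922]
eef_rot: [0.715, 0.699, 0.0, 0.0]
contact_force: [-0.2, 0.3, 0.4]
opening: 0.0003
t 16.15 p [ 0.5796 -0.2505  0.0922] yaw 88.67 tz [ 6.e-04 -3.e-04 -1.e+00] F [-0.2  0.3  0.4] op 0.0003
stand frame x,y: -0.243 lateral(world+x) 0.0019
```

```bash
python3 -m inch '[[[0.006,-0.0015,0.001,0,0,0],[0.006,0,0,0,0,0],[0.006,0,0,0,0,0],[0.006,0,0,0,0,0],[0.006,0,0,0,0,0],[0.006,0,0,0,0,0],[0,0,0,0,0,0]]]'
python3 st.py
python3 -m inch '[[[0.006,0,0,0,0,0],[0.006,0,0,0,0,0],[0.006,0,0,0,0,0],[0.006,0,0,0,0,0],[0.006,0,0,0,0,0],[0.006,0,0,0,0,0],[0,0,0,0,0,0]]]'
python3 st.py
python3 - <<'E'
from h import *
t=cam("top");s=cam("side")
crop(s,270,130,120,140,4.2,"s10");crop(t,240,150,150,90,5.3,"t10")
E
```

```text
clock: 16.85
position: [0.5788, -0.214, 0.0912]
eef_rot: [0.715, 0.699, 0.0, 0.0]
contact_force: [0.1, -0.7, 0.3]
opening: 0.0006
t 16.85 p [ 0.5788 -0.214   0.0912] yaw 88.69 tz [ 8.e-04 -4.e-04 -1.e+00] F [ 0.1 -0.7  0.3] op 0.0006
stand frame x,y: -0.2065 lateral(world+x) 0.0003
clock: 17.55
position: [0.5795, -0.1782, 0.0911]
eef_rot: [0.715, 0.699, 0.0, 0.0]
contact_force: [-0.5, -1.8, 1.6]
opening: 0.0003
t 17.55 p [ 0.5795 -0.1782  0.0911] yaw 88.67 tz [ 6.e-04 -3.e-04 -1.e+00] F [-0.5 -1.8  1.6] op 0.0003
stand frame x,y: -0.1707 lateral(world+x) 0.0002
```

View pics/s10.png

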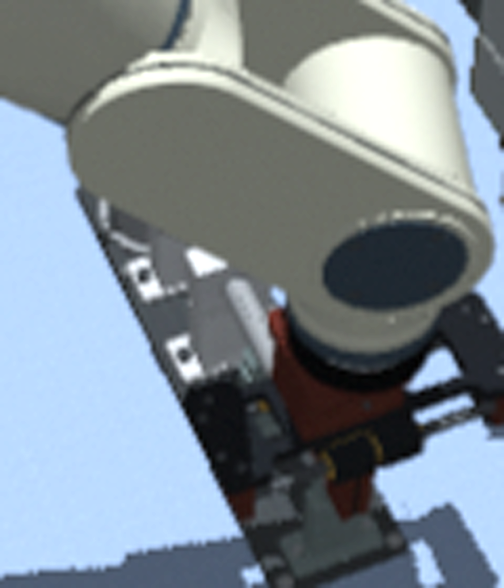

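View pics/t10.png

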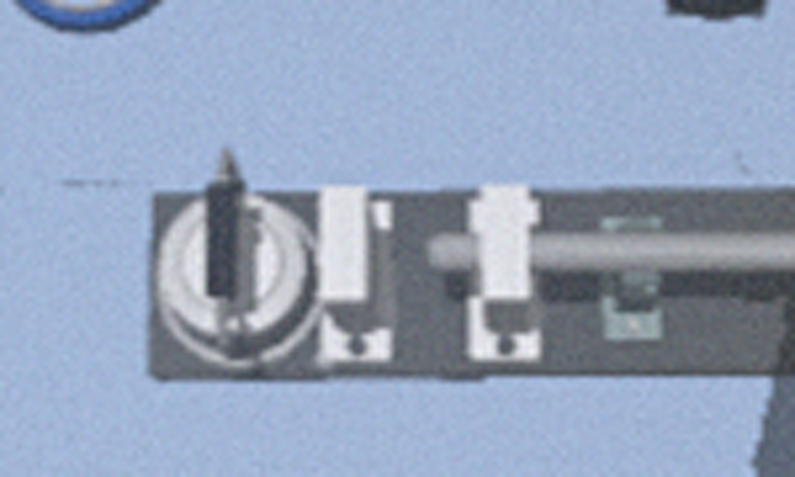

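The rod is through block 1, tip at top-crop (430,250), with about 2 N of push. On to block 2.

```bash
python3 -m inch '[[[0.006,0,0,0,0,0],[0.006,0,0,0,0,0],[0.006,0,0,0,0,0],[0.006,0,0,0,0,0],[0.006,0,0,0,0,0],[0.006,0,0,0,0,0],[0,0,0,0,0,0]]]'
python3 st.py
python3 -m inch '[[[0.006,0,0,0,0,0],[0.006,0,0,0,0,0],[0.006,0,0,0,0,0],[0.006,0,0,0,0,0],[0,0,0,0,0,0]]]'
python3 st.py
python3 - <<'E'
from h import *
t=cam("top")
crop(t,240,150,150,90,5.3,"t11")
E
```

```text
clock: 18.35
position: [0.58, -0.1412, 0.0906]
eef_rot: [0.715, 0.699, 0.0, -0.0]
contact_force: [-1.1, -0.4, 0.2]
opening: 0.0004
t 18.35 p [ 0.58   -0.1412  0.0906] yaw 88.68 tz [-4.e-04  9.e-04 -1.e+00] F [-1.1 -0.4  0.2] op 0.0004
stand frame x,y: -0.1337 lateral(world+x) -0.0002
clock: 18.85
position: [0.5805, -0.1173, 0.0906]
eef_rot: [0.715, 0.699, 0.0, -0.0]
contact_force: [0.7, -0.4, -0.1]
opening: 0.0009
t 18.85 p [ 0.5805 -0.1173  0.0906] yaw 88.69 tz [-5.e-04  6.e-04 -1.e+00] F [ 0.7 -0.4 -0.1] op 0.0009
stand frame x,y: -0.1098 lateral(world+x) -0.0002
```

View pics/t11.png

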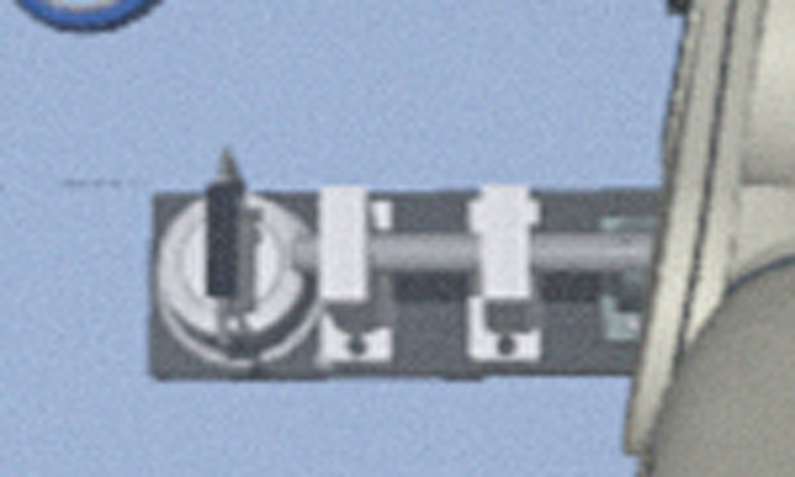

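```bash
python3 -m inch '[[[0.006,0,-0.001,0,0,0],[0.006,0,0,0,0,0],[0.006,0,0,0,0,0],[0.006,0,0,0,0,0],[0.006,0,0,0,0,0],[0.006,0,0,0,0,0],[0.004,0,0,0,0,0],[0,0,0,0,0,0]]]'
python3 st.py
python3 - <<'E'
from h import *
t=cam("top")
crop(t,240,150,150,90,5.3,"t12")
E
```

```text
clock: 19.7
position: [0.5816, -0.0777, 0.0917]
eef_rot: [0.715, 0.699, 0.0, -0.0]
contact_force: [-0.4, -0.4, -0.3]
opening: 0.0003
t 19.7 p [ 0.5816 -0.0777  0.0917] yaw 88.68 tz [ 0.e+00  3.e-04 -1.e+00] F [-0.4 -0.4 -0.3] op 0.0003
stand frame x,y: -0.0702 lateral(world+x) -0.0
```

View pics/t12.png

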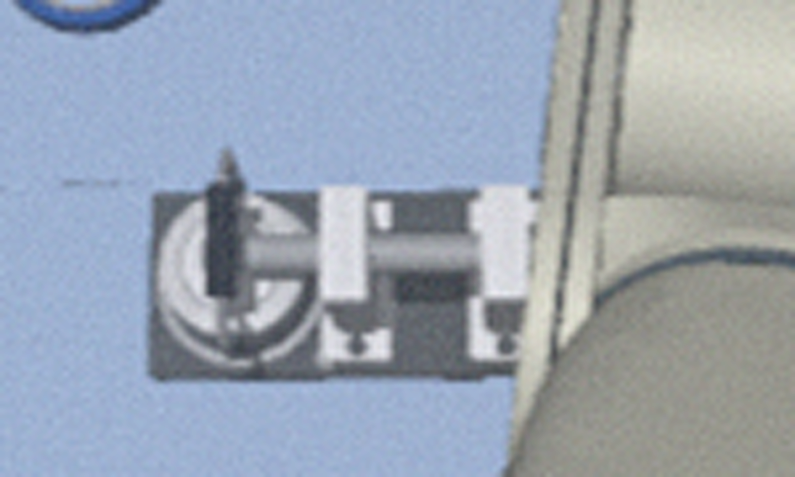

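```bash
python3 -m inch '[[[0.006,0,0,0,0,0],[0.006,0,0,0,0,0],[0.005,0,0,0,0,0],[0.003,0,0,0,0,0],[0,0,0,0,0,0]]]'
python3 st.py
python3 - <<'E'
from h import *
t=cam("top")
crop(t,240,150,150,90,5.3,"t13")
E
```

```text
clock: 20.25
position: [0.5821, -0.0579, 0.0917]
eef_rot: [0.715, 0.699, 0.0, -0.0]
contact_force: [-0.1, 0.2, 0.9]
opening: 0.0005
t 20.25 p [ 0.5821 -0.0579  0.0917] yaw 88.68 tz [-0.e+00  3.e-04 -1.e+00] F [-0.1  0.2  0.9] op 0.0005
stand frame x,y: -0.0504 lateral(world+x) -0.0001
```

View pics/t13.png

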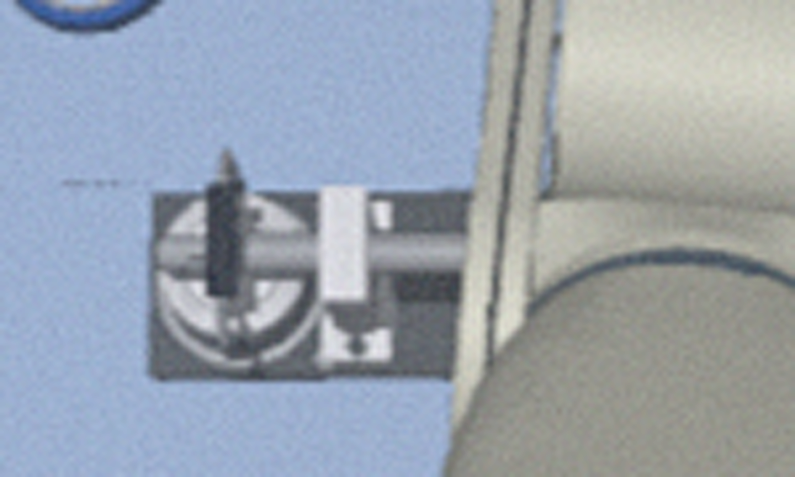

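Run:
```python
from h import *
t=cam("top")
g=cv2.cvtColor(t[0],cv2.COLOR_BGR2GRAY)
print(g[195:202,264:284])
for u in(153,158):print(onz(t,(240+u/5.3,150+252/5.3),.091))
for u in(207,225,243):print(onz(t,(240+u/5.3,150+240/5.3),.122))
```

```text
[[110 110 109 103  84  67  89  97 100  94  94  93  96  95  81  48  45  42
   52  43]
 [106 110 111 101  79  78  95 104 105 104 101 104 108 106  88  52  43  43
   43  44]
 [110 109 110 102  74  80 101 102 104 101 103 106 107 105  89  49  42  48
   39  46]
 [107 108 110 104  80  76  99  99 100 102  97  89  81  75  68  42  44  49
   48  43]
 [110 109 107 102  80  67  84  91  93  90  91  86  82  85  74  45  47  47
   45  43]
 [111 110 113 103  76  66  76  77  78  72  69  73  79  79  63  45  39  44
   48  46]
 [108 108 111  99  81  83 102  89  66  64  63  65  63  67  55  47  50  40
   44  43]]
[0.58700491 0.15529184 0.091     ]
[0.58694823 0.1530651  0.091     ]
[0.58614941 0.12748347 0.122     ]
[0.58595058 0.11970378 0.122     ]
[0.58575181 0.11192644 0.122     ]
```

The tip is at y ≈ 0.153. The bail centre is at 0.120 and its outer face at 0.127, so the rod stands out about 33 mm past the centre line and 26 mm past the sleeve face. That is on target, so I back off.

```bash
python3 -m inch '[[[-0.01,0,0,0,0,0],[-0.015,0,-0.003,0,0,0],[0,0,-0.03,0,0,0],[0,0,-0.04,0,0,0],[0,0,-0.04,0,0,0],[-0.03,-0.01,-0.04,0,0,0],[-0.04,-0.02,0,0,0,0],[-0.04,-0.02,0,0,0,0],[-0.04,-0.02,0,0,0,0],[-0.04,-0.02,0,0,0,0],[-0.04,-0.02,0,0,0,0],[0,0,0,0,0,0]]]'
python3 st.py
python3 - <<'E'
from h import *
t=cam("top");s=cam("side")
crop(s,265,120,120,140,4.2,"s14");crop(t,240,150,180,90,4.4,"t14")
E
```

```text
clock: 21.55
position: [0.4636, -0.3152, 0.2443]
eef_rot: [0.717, 0.697, -0.001, 0.001]
contact_force: [0.3, 0.7, -0.4]
opening: 0.0003
t 21.55 p [ 0.4636 -0.3152  0.2443] yaw 88.32 tz [ 1.0e-04 -1.5e-03 -1.0e+00] F [ 0.3  0.7 -0.4] op 0.0003
stand frame x,y: -0.3077 lateral(world+x) -0.1125
```

View pics/s14.png

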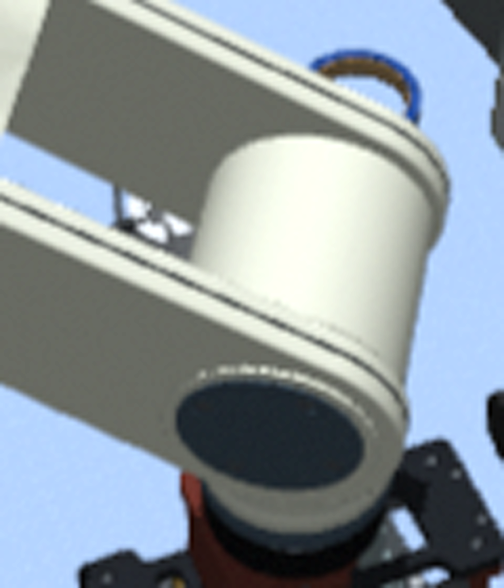

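View pics/t14.png

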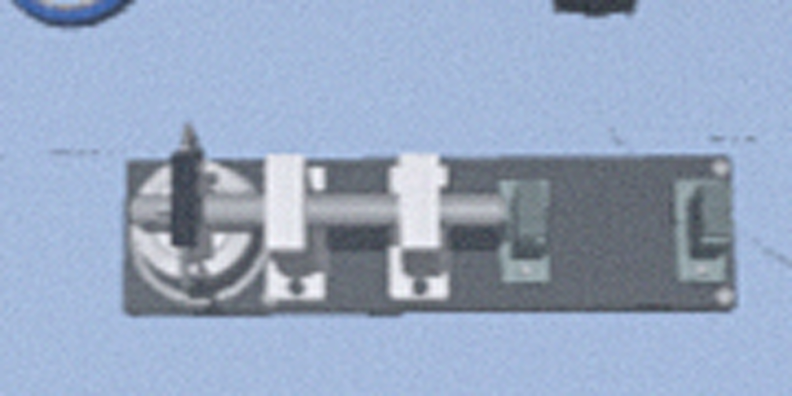

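```bash
python3 -m inch '[[[-0.035,-0.03,0,0,0,0],[-0.035,-0.03,0,0,0,0],[-0.035,-0.03,0,0,0,0],[-0.035,-0.03,0,0,0,0],[-0.035,-0.03,0,0,0,0],[0,0,0,0,0,0],[0,0,0,0,0,0]]]'
python3 - <<'E'
from h import *
t=cam("top");s=cam("side")
crop(s,265,120,120,140,4.2,"s15")
a=onz(t,(240+129/4.4,150+210/4.4),.0905);b=onz(t,(240+508/4.4,150+209/4.4),.0905)
print(a,b,np.linalg.norm(a-b),"lid",onz(t,(240+198/4.4,150+228/4.4),.07))
cv2.imwrite("pics/t15.png",t[0])
E
python3 st.py
```

```text
clock: 22.35
position: [0.3125, -0.4814, 0.2438]
eef_rot: [0.716, 0.698, 0.0, -0.0]
contact_force: [-1.2, -0.0, -0.1]
opening: 0.0003
[0.58663605 0.15430073 0.0905    ] [ 0.58202107 -0.04833571  0.0905    ] 0.20268899117338582 lid [0.57936576 0.119569   0.07      ]
t 22.45 p [ 0.3134 -0.4805  0.2438] yaw 88.74 tz [ 1.e-04  7.e-04 -1.e+00] F [-0.3  0.1  0.1] op 0.0006
stand frame x,y: -0.473 lateral(world+x) -0.2588
```

View pics/s15.png

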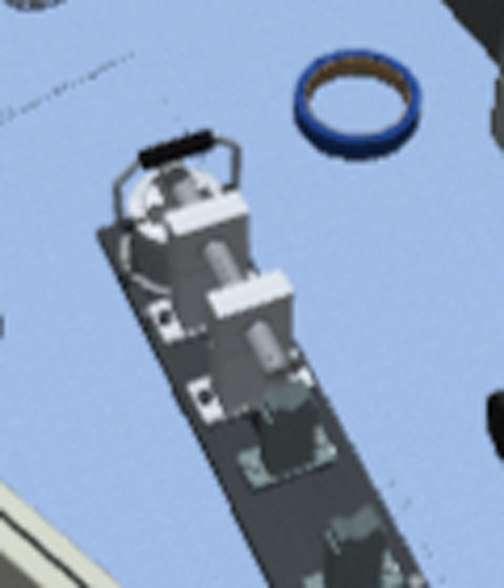

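View pics/t15.png

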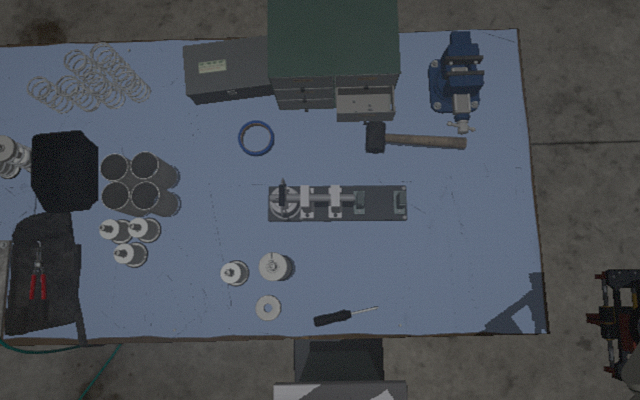

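Both views show the rod through both blocks and under the upright bail, the canister in its seat, the bystanders unmoved and the arm clear. Handing in.

```bash
python3 -c "
from plant import robot
robot.close_job();print(robot.get_obs()['clock'])"
```

```text
the job is handed in; nothing more can be done
the job is handed in; nothing more can be done
```

The canister is locked into its stand, and I handed the job in at about 22.5 s of the 59 s allowed. I raised the bail upright with closed fingers, laid the rod in both V rests and let go. I then pushed it lengthwise through both blocks and under the bail, with at most about 2 N of force.

**Last checks (arm clear of everything):**
- **Rod:** it lies in both blocks and under the bail. Its front end stands about 33 mm beyond the bail's centre line, or about 26 mm beyond the face of the grip sleeve.
- **Bail:** upright, with the grip at y ≈ 0.120, within about 3 mm of straight above the pivot.
- **Canister and bystanders:** the canister still stands in its seat ring. The mallet, spring unit and piston show no visible change.

**Disagreements:**
- My rod measurements gave 199 to 208 mm against the stated 200 mm, which puts the front end's position good to about 2 mm.
- A rough reading of the lid centre in the last top view came out about 8 mm off. I put that down to picking a poor pixel under the rod, because both views show the canister seated.
- The first grip on the rod was too close to the fingertips, so I redid it lower before lifting.

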